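Shut and latch the test-meter case

TASK

Close up the blue instrument case on the bench without picking anything up: push its open lid all the way down with your fingertips until it lies flush on the case, and only then push the two steel slide latches on the case's front outwards, away from each other, each to the end of its travel. Leave the case standing where it is, and do not disturb the screwdriver, the tape roll or the can beside it.

Things in the scene. Friction and masses are not known exactly. Their poses are not given: they have to be found in the camera images.
- case: Open blue plastic case, 180 mm deep (x), 260 wide (y), 75 high (z), about 3 kg, loose on the bench (hard shoving slides it). Origin: centre of its underside. Its x axis points from the hinge side (nearest the robot) to the front with the latches (away from the robot); y is to the left seen along x, z up. A black meter and two probes lie in foam inside, below the rim.
- lid (a joint): Angle of the lid in rad: 0 = flat shut on the rim, grows as it opens, at most 1.5 (nearly upright). It starts open. A friction hinge holds the lid wherever it is left; about 5 N at its free edge moves it.
- lid_hinge (a point): Middle of the hinge line, on the case's rim nearest the robot: 90 mm from the case's centre along its -x, 75.5 mm above the bench; it runs along the case's y. The lid is a flat panel 182 mm long, 260 wide, 12 thick; its underside starts here. Shut, its outer face is up, 87.5 mm above the bench; open, it looks up and back to the robot. Axes: x to the free edge, z out of the outer face.
- lid_edge (a point): Middle of the lid's free edge, on its outer face, 180 mm from the hinge line; axes as lid_hinge. 92 to 118 mm to either side of the middle, the edge has a keeper plate that sticks out 13.5 mm and hangs 20 mm below the lid's underside; pushed out, the bolts of the latches lie behind the keepers.
- latch_left (a joint): Travel in m of the latch on the +y half of the case's front: 0 = fully in (open), 0.03 = fully out (latched). Moves along the case's +y as it grows. Starts at 0 to 0.008. It slides stiffly at about 3 N and stays where it is left.
- latch_right (a joint): The same for the latch on the -y half: 0 = fully in (open), 0.03 = fully out (latched). Moves along the case's -y as it grows.
- latch_left_tab (a point): Centre of the left latch's upright steel thumb tab: 12 mm wide along the case's y, 26 mm along its x (97 to 123 mm in front of the case's centre; this point at 110), 40 mm tall, 26 to 66 mm above the bench. It is 45 mm from the case's middle with the latch at 0, 75 mm at 0.03. Axes as the case.
- latch_right_tab (a point): The same point of the right latch's tab, on the -y side. The space between the two tabs is free.
- screwdriver_grip (a point): Bystander: the grip of a red-handled screwdriver, 190 mm long, lying on the bench on the case's +y side. Leave alone.
- tape: Bystander: yellow roll of tape lying flat, 90 mm across, 22 mm high, on the case's -y side; origin at the centre of its underside. Leave alone.
- can: Bystander: upright spray can, 56 mm across, 150 mm high, beyond the tape on the case's -y side; origin at the centre of its underside. Leave alone.

How it is judged:
On the way, in this order (a step that is already met when the one before it is completed fails the run):
1. the lid is pushed flush while both latches are still in (value of joint lid below 0.035 rad and value of joint each of latch_left, latch_right below 0.014 m), for 0.2 s.
2. both latches are pushed out to the end, the lid still shut (value of joint lid below 0.035 rad and value of joint each of latch_left, latch_right above 0.026 m), for 0.2 s.
At the end, for the whole second after the job is handed in: Lid within 0.035 rad of shut, both latches at least 26 mm out of 30, the case level, at rest and within 30 mm of where it stood, the screwdriver, tape and can within 20 mm of where they were (all of step 2 and distance of case from where it was at the start of the episode below 0.03 m and angle between case's own z axis and vertical below 0.05 rad and linear speed of case below 0.02 m/s and distance of each of screwdriver_grip, tape, can from where it was at the start of the episode below 0.02 m); the robot touches nothing.
It fails at once if a latch is pushed out while the lid is open (value of joint lid above 0.08 rad and value of joint any of latch_left, latch_right above 0.018 m).
It fails at once if the case is lifted off the bench or tipped (height (world z) of case above 0.01 m or angle between case's own z axis and vertical above 0.12 rad).
It fails at once if the case is shoved more than 40 mm (distance of case from where it was at the start of the episode above 0.04 m).
It fails at once if a bystander is knocked, moved or lifted (distance of any of screwdriver_grip, tape, can from where it was at the start of the episode above 0.025 m).
It also fails if it takes over 54 s, if anything falls off the work surface, if the arm or the gripper's body presses on something with over 40 N, if the wrist force passes 120 N, or if a joint passes its speed limit or range.

ROBOT

A 6-joint arm with a two-finger parallel gripper is mounted at the origin on the work surface. World frame = base frame: x ahead of the robot, y to its left, z up, the work surface at z = 0. Lengths are in m, angles in rad, forces in N, time in s.
With the tool pointing down it reaches from about 0.425 to 0.95 m from the base axis. Payload 3.5 kg.
Tool frame: the origin (TCP) lies midway between the tips of the shut fingers; the grasp point (between the pads) lies 19 mm behind it; z points along the fingers, y is the line along which they close (so a half turn about z gives the same grasp; the last joint's range is limited). The gripper opens to 85 mm and grips with 20 to 120 N. Pads are 22 mm wide; open, the fingers measure 114 mm over their backs; the gripper's body (76 mm by 85 mm) begins 54 mm behind the grasp point. The pads swing forward as they close: fully open they stand 13 mm farther back than shut.
Start: joints at [1.099, 0.286, 1.577, -0, 1.279, -0.15], TCP at [0.213, 0.64, 0.231] pointing down, gripper open.
Joint ranges: [-2.77, 2.77], [-0.9, 2.22], [0.21, 2.48], [-1.53, 4.67], [0.24, 2.81], [-2.84, 2.84]. Speed limits (rad/s): [2.79, 2.79, 3.14, 3.14, 3.14, 3.14].

INTERFACE

Orientations are given as a unit quaternion [x, y, z, w].
In Python, from plant import ctrl, cams, order gives the robot as it stands.
- The arm moves only by the tool move_arm, never from a script. Its argument "plan" is one flat list of numbers, 7 for each row, row after row: the shift along the world's x, y, z in mm, then the turn, a rotation vector about the world's x, y, z in degrees, then the finger opening in mm, from 0 to 85.4. A call has 1 to 12 rows; each row shifts and turns the commanded pose from where the row before left it; what a row does not reach is not made up. A row lasts 1/10 s, in which the tool goes at most 50 mm and 8.59 degrees, less where a joint would pass 70% of its speed; a pose out of reach is approached as far as the arm can. A call is refused whole if a number of a shift passes 50 or a number of a turn 8.59, either way. A call with a gripper value outside its range is refused whole. The fingers move at their own pace and stop on an object; "newtons" is the grip in N (left out, the last holds). Time passes only in rows, so rows that do not move let the fingers close. It gives the time, the measured TCP pose, the force, the opening and the grip force at its end, in the units of the state.
- ctrl.get_state(): the state, without advancing time (a new reading comes with each control period).
- cams.read_camera(name): name is "scene" or "top" or "wrist"; returns a dict with "color" (420x560x3 uint8, red, green, blue), "fov_y" (degrees; the focal length in pixels is half the picture's height over the tangent of half this angle, whatever the lens; pixels are square), "cx", "cy" (the principal point, pixels), "k1" (the pictures are not rectified: a ray, as slopes to the right and down, at radius r is drawn at 1 + k1 r^2 times it, then the intrinsics apply), "origin" and "orientation" of the camera in the world; the wrist camera has in their place "T_tool_cam" (4x4, takes a point from camera to tool coordinates, whose origin is the TCP and whose axes are the flange's). Camera axes: x right, y up, looking along -z (the intrinsics and any distortion apply to the point x, -y, -z); pixel columns grow to the right and rows downward; lengths in m; the calibration is good to about 2 mm. A picture is of the moment at which its call begins: read the wrist's pose just before it. There is no depth.
- order.sign_off(): hands the job in; it is judged then, once.
The state is a dict: "time": time; "qpos": joint angles; "dq": joint speeds; "joint_efforts": joint torques, N m; "eef_pos": TCP position; "tcp_rot": TCP orientation; "contact_force": force on the tool from outside, world axes, zero at the start; "wrist_torque": the same for the moment, N m; "opening": opening from 0.0 (shut) to 1.0 (fully open); "finger_force": force on a finger pad.
Only numpy, scipy, OpenCV 4.12 (cv2) and the standard library are available. Lean on these libraries where they do the work, as an engineer would, in place of code of your own. Each camera call takes 0.05 s, during which the arm holds its last target. There are 200 camera calls.

## Working session

There is one attempt and no reset: what is moved stays moved. The work goes in short steps, Python scripts to look and compute and a tool call to move; the robot and the scene stay as the last step left them, time stands still between calls to the robot, and variables do not carry over. Pictures are saved under pics/ and viewed, at most 10 in all, crops included, and the job is handed in when it is done.

Besides the shell and the picture viewer there is one more tool, called after ">>>" in YAML: its name, and indented under it one key for each argument. move_arm: Moves the arm, as the interface text tells. Its arguments: {"type":"object","properties":{"plan":{"type":"array","items":{"type":"number"}},"newtons":{"type":"number"}},"required":["plan"]}

```bash
mkdir -p pics; cat > h.py <<'E'
import numpy as np,cv2
from scipy.spatial.transform import Rotation as R
from plant import ctrl,cams,order
def snap(name,fn):
    s=ctrl.get_state();d=cams.read_camera(name)
    cv2.imwrite('pics/'+fn,d['color'][:,:,::-1])
    if 'T_tool_cam' in d:
        T=np.eye(4);T[:3,:3]=R.from_quat(s['tcp_rot']).as_matrix();T[:3,3]=s['eef_pos'];T=T@np.array(d['T_tool_cam'])
    else:
        T=np.eye(4);T[:3,3]=d['origin'];o=np.array(d['orientation'])
        T[:3,:3]=o if o.shape==(3,3) else R.from_quat(o).as_matrix()
    c=dict(T=T,f=210/np.tan(np.radians(d['fov_y'])/2),cx=d['cx'],cy=d['cy'],k1=d['k1'])
    np.save('pics/'+fn+'.npy',c,allow_pickle=True);return c
def load(fn): return np.load('pics/'+fn+'.npy',allow_pickle=True).item()
def px(c,u,v,z):
    K=np.array([[c['f'],0,c['cx']],[0,c['f'],c['cy']],[0,0,1.]])
    a=cv2.undistortPoints(np.array([[[u,v]]],float),K,np.array([c['k1'],0,0,0.]))[0,0]
    d=c['T'][:3,:3]@np.array([a[0],-a[1],-1]);o=c['T'][:3,3]
    return o+d*(z-o[2])/d[2]
def proj(c,P):
    p=(np.atleast_2d(P)-c['T'][:3,3])@c['T'][:3,:3];x=p[:,0]/-p[:,2];y=-p[:,1]/-p[:,2]
    s=1+c['k1']*(x*x+y*y);return np.c_[c['f']*x*s+c['cx'],c['f']*y*s+c['cy']]
E
python3 - <<'E'
from h import *
print(ctrl.get_state())
for n in ('scene','top'):
    c=snap(n,n+'0.png');print(n,c['T'].round(3).tolist(),c['k1'],c['f'])
a=cv2.imread('pics/scene0.png');b=cv2.imread('pics/top0.png')
E
```

```text
{'time': 0.0, 'qpos': array([ 1.09902597e+00,  2.87185486e-01,  1.57820428e+00, -1.70631834e-07,
        1.27856285e+00, -1.49966063e-01]), 'dq': array([-0.00072886, -0.00036804,  0.00084418,  0.0014033 , -0.00039486,
       -0.00071171]), 'joint_efforts': array([ 1.81768653e-03, -4.05970252e+01, -2.92631418e+01, -8.43357998e-05,
        5.66227201e-03, -5.36527793e-06]), 'eef_pos': array([0.21313517, 0.63977202, 0.22991918]), 'tcp_rot': array([ 1.60208629e-01,  9.87082470e-01, -1.12344537e-03, -3.60860440e-04]), 'contact_force': array([ 0.38223745, -0.37840868,  0.46134245]), 'wrist_torque': array([ 0.02133505, -0.03081795,  0.05473367]), 'finger_force': 0.0, 'opening': 0.9993471003343837}
scene [[0.632, -0.554, 0.542, 1.212], [0.774, 0.468, -0.426, -0.522], [-0.018, 0.689, 0.725, 0.955], [0.0, 0.0, 0.0, 1.0]] -0.10331227740368794 475.68882247737764
top [[-0.031, 0.992, -0.12, 0.404], [-1.0, -0.03, 0.009, 0.003], [0.006, 0.121, 0.993, 1.261], [0.0, 0.0, 0.0, 1.0]] -0.12894687734846247 511.6315418557623
```

View pics/scene0.png

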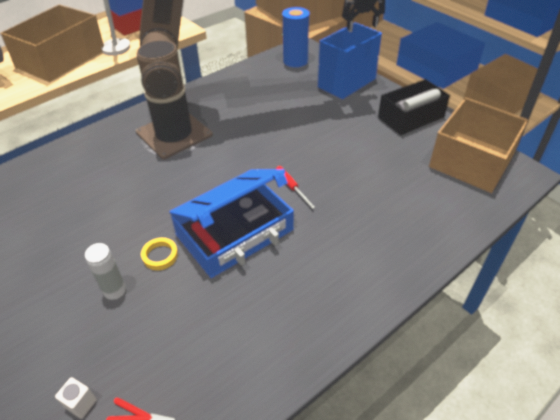

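View pics/top0.png

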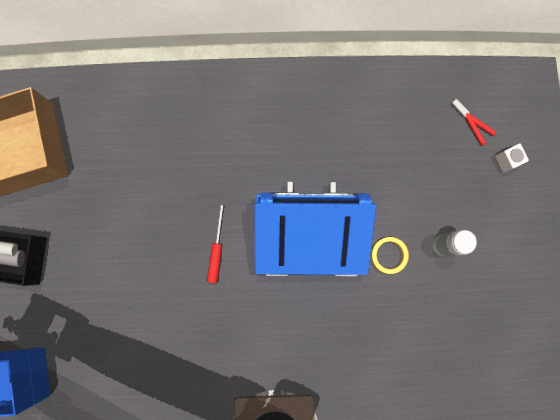

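The case is centred near pixel (314,232) in the top view, with its tabs at (290,187) and (333,187). The screwdriver lies to its left, and the tape (390,255) and can (460,242) to its right. I'll enlarge both views to pick exact points.

```bash
python3 - <<'E'
import cv2,numpy as np
a=cv2.imread('pics/scene0.png')[160:285,160:310];b=cv2.imread('pics/top0.png')[172:284,245:395]
a=cv2.resize(a,None,fx=4,fy=4,interpolation=cv2.INTER_CUBIC);b=cv2.resize(b,None,fx=4,fy=4,interpolation=cv2.INTER_CUBIC)
cv2.imwrite('pics/ca.png',a);cv2.imwrite('pics/cb.png',b)
E
```

```text
(no output)
```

View pics/ca.png

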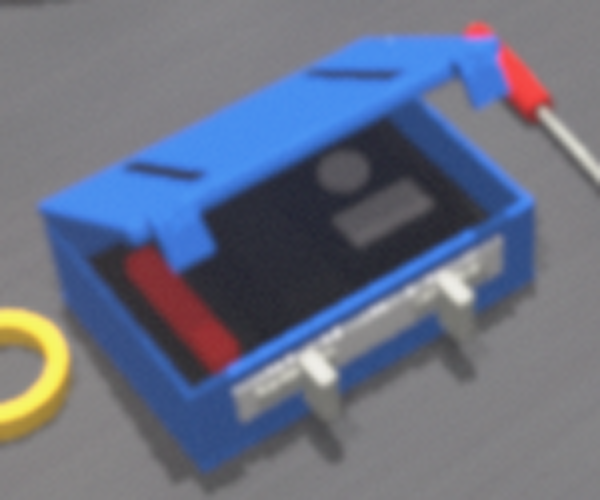

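View pics/cb.png

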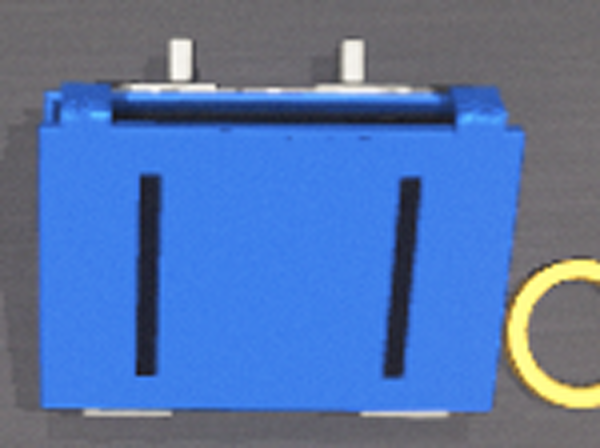

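```bash
cat > fit.py <<'E'
from h import *
from scipy.optimize import least_squares
s=load('scene0.png');t=load('top0.png')
def lid(l,y,h,a): return [-.09+l*np.cos(a)-h*np.sin(a),y,.0755+l*np.sin(a)+h*np.cos(a)]
def obs(a,ql,qr): return [
(s,(293.25,210.75),[.09,.13,.075]),(s,(208.25,258),[.09,-.13,.075]),(s,(211.25,277.5),[.09,-.13,0]),
(s,(170.5,211.75),lid(0,-.13,.012,a)),(s,(240.75,255.75),[.123,-.045-qr,.066]),(s,(275.75,235),[.123,.045+ql,.066]),
(t,(290,182),[.123,.045+ql,.066]),(t,(333,182),[.123,-.045-qr,.066]),
(t,(254.5,203.75),lid(.182,.13,.012,a)),(t,(376.25,204.5),lid(.182,-.13,.012,a)),
(t,(255.5,274),lid(0,.13,.012,a)),(t,(368,275),lid(0,-.13,.012,a)),(s,(285,170),lid(.182,.13,.012,a))]
def f(p):
    x,y,w,a,ql,qr=p;r=[]
    for c,uv,P in obs(a,ql,qr):
        P=R.from_euler('z',w).apply(P)+[x,y,0];r.append(proj(c,P)[0]-uv)
    return np.ravel(r)
o=least_squares(f,[.53,0,0,.6,.004,.004],loss='soft_l1');print(o.x.round(4));print(o.fun.reshape(-1,2).round(1) if len(o.fun)==26 else f(o.x).reshape(-1,2).round(1))
print('tape',px(t,390,255,.011),'can top',px(t,462,242,.15),'grip',px(t,215,262,.015),'tip',px(t,222,207,.005))
E
python3 fit.py
```

```text
[ 0.482  -0.0966 -0.0351  0.5898  0.003   0.0105]
[[ 0.4 -1.3]
 [-1.5  1. ]
 [-0.6  0.3]
 [-2.3 -1.2]
 [ 0.4 -0.9]
 [ 0.1 -0.5]
 [ 0.3 -0.8]
 [ 0.9 -0.6]
 [-0.6 -0.5]
 [-0.2 -0.6]
 [-0.8  0.6]
 [ 0.  -0.2]
 [-0.2 -0.6]]
tape [ 0.42546774 -0.2942711   0.011     ] can top [ 0.44563189 -0.42542135  0.15      ] grip [0.42207458 0.13424274 0.015     ] tip [0.55722188 0.11541363 0.005     ]
```

>>> move_arm:
  plan: [17, -41, 5, 0, 0, 1.4, 0, 17, -41, 5, 0, 0, 1.4, 0, 17, -41, 5, 0, 0, 1.4, 0, 17, -41, 5, 0, 0, 1.4, 0, 17, -41, 5, 0, 0, 1.4, 0, 17, -41, 5, 0, 0, 1.4, 0, 18, -41, 0, 0, 0, 1.4, 0, 18, -41, 0, 0, 0, 1.4, 0, 18, -41, 0, 0, 0, 1.4, 0, 18, -41, 0, 0, 0, 1.4, 0, 18, -41, 0, 0, 0, 1.4, 0, 18, -41, 0, 0, 0, 1, 0]

```text
time: 1.3
eef_pos: [0.4235, 0.1466, 0.261]
tcp_rot: [0.017, 1.0, 0.0, -0.0]
contact_force: [0.6, 0.1, 0.1]
opening: 0.002
finger_force: 0.0
```

>>> move_arm:
  plan: [17, -41, 0, 0, 0, 0, 0, 17, -41, 0, 0, 0, 0, 0, 17, -41, 0, 0, 0, 0, 0, 17, -41, 0, 0, 0, 0, 0, 17, -41, 0, 0, 0, 0, 0, 19, -41, 0, 0, 0, 0, 0, 0, 0, 0, 0, 0, 0, 0, 0, 0, 0, 0, 0, 0, 0]

```text
time: 2.1
eef_pos: [0.5271, -0.0981, 0.2604]
tcp_rot: [0.019, 1.0, 0.001, -0.001]
contact_force: [-0.4, 0.1, 0.4]
opening: -0.002
finger_force: 0.0
```

>>> move_arm:
  plan: [0, 0, -20, 0, 0, 0, 0, 0, 0, -20, 0, 0, 0, 0, 0, 0, -20, 0, 0, 0, 0, 0, 0, -12, 0, 0, 0, 0, 0, 0, -8, 0, 0, 0, 0, 0, 0, -8, 0, 0, 0, 0, 0, 0, -8, 0, 0, 0, 0, 0, 0, -8, 0, 0, 0, 0, 0, 0, -8, 0, 0, 0, 0]

```text
time: 3.0
eef_pos: [0.5279, -0.0978, 0.1493]
tcp_rot: [0.018, 1.0, -0.0, 0.001]
contact_force: [0.3, -0.0, 1.3]
opening: -0.001
finger_force: 0.8
```

>>> move_arm:
  plan: [0, 0, -8, 0, 0, 0, 0, 0, 0, -8, 0, 0, 0, 0, 0, 0, -8, 0, 0, 0, 0, 0, 0, -8, 0, 0, 0, 0]

```text
time: 3.4
eef_pos: [0.5275, -0.0977, 0.1167]
tcp_rot: [0.018, 1.0, -0.0, 0.0]
contact_force: [0.9, 0.6, 2.3]
opening: 0.0
finger_force: 0.8
```

```bash
python3 - <<'E'
from h import *
snap('scene','s1.png');print(ctrl.get_state()['contact_force'],ctrl.get_state()['eef_pos'])
a=cv2.imread('pics/s1.png')[110:290,160:340]
cv2.imwrite('pics/s1c.png',cv2.resize(a,None,fx=3,fy=3,interpolation=cv2.INTER_CUBIC))
E
```

```text
[0.55461231 0.07760589 1.03789663] [ 0.52650705 -0.09740692  0.11509826]
```

View pics/s1c.png

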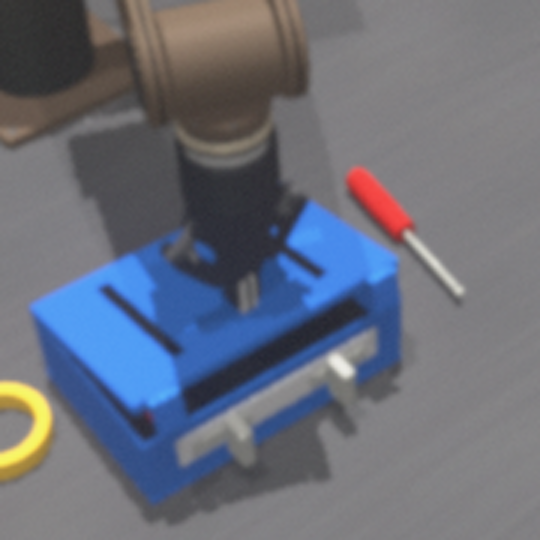

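The lid is following the fingertip, which touches it near (247,305) in the crop, and is about 0.2 rad open. The case hasn't moved visibly, so I'll keep pressing.

>>> move_arm:
  plan: [0, 0, -8, 0, 0, 0, 0, 0, 0, -8, 0, 0, 0, 0, 0, 0, -6, 0, 0, 0, 0, 0, 0, -4, 0, 0, 0, 0, 0, 0, -3, 0, 0, 0, 0, 0, 0, -2, 0, 0, 0, 0, 0, 0, 0, 0, 0, 0, 0, 0, 0, 0, 0, 0, 0, 0]

```text
time: 4.25
eef_pos: [0.5275, -0.0976, 0.0875]
tcp_rot: [0.018, 1.0, 0.0, -0.0]
contact_force: [-2.4, 0.8, 7.4]
opening: -0.001
finger_force: 3.5
```

>>> move_arm:
  plan: [0, 0, -2, 0, 0, 0, 0, 0, 0, -2, 0, 0, 0, 0, 0, 0, 0, 0, 0, 0, 0, 0, 0, 0, 0, 0, 0, 0, 0, 0, 0, 0, 0, 0]

```text
validation failed for argument at $.pl...
```

>>> move_arm:
  plan: [0, 0, -2, 0, 0, 0, 0, 0, 0, -2, 0, 0, 0, 0, 0, 0, 0, 0, 0, 0, 0, 0, 0, 0, 0, 0, 0, 0]

```text
time: 4.65
eef_pos: [0.5276, -0.0977, 0.0873]
tcp_rot: [0.017, 1.0, 0.0, -0.002]
contact_force: [-11.1, 3.7, 25.3]
opening: 0.001
finger_force: 13.0
```

>>> move_arm:
  plan: [0, 0, 10, 0, 0, 0, 0, 0, 0, 30, 0, 0, 0, 0, 0, 0, 40, 0, 0, 0, 0, 20, 0, 20, 0, 0, 0, 0, 40, -2, 0, 0, 0, 0, 0, 11, 0, 0, 0, 0, 0, 0, 0, 0, 0, 0, 0, 0, 0, 0, 0, 0, 0, 0, 0, 0]

```text
time: 5.45
eef_pos: [0.597, -0.0993, 0.1807]
tcp_rot: [0.018, 1.0, 0.0, -0.002]
contact_force: [-1.1, -0.0, -0.8]
opening: -0.003
finger_force: 0.0
```

```bash
python3 - <<'E'
from h import *
print(ctrl.get_state()['eef_pos'])
snap('wrist','w2.png');snap('scene','s2.png')
a=cv2.imread('pics/s2.png')[160:300,160:310];b=cv2.imread('pics/w2.png')
cv2.imwrite('pics/s2c.png',cv2.resize(a,None,fx=4,fy=4,interpolation=cv2.INTER_CUBIC))
E
```

```text
[ 0.59695352 -0.09925379  0.18068258]
```

View pics/s2c.png

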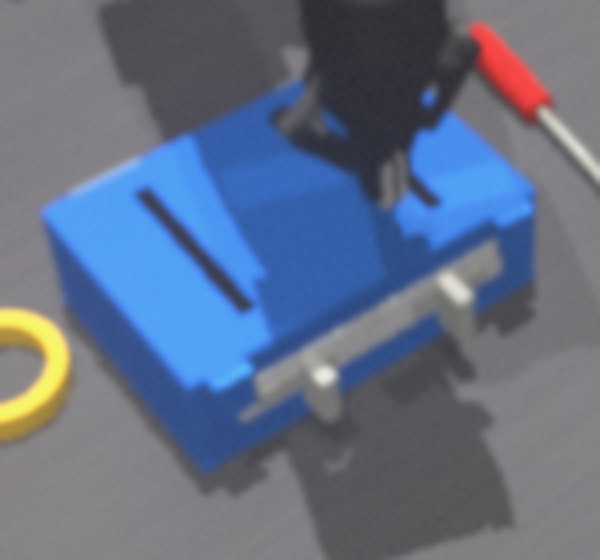

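View pics/w2.png

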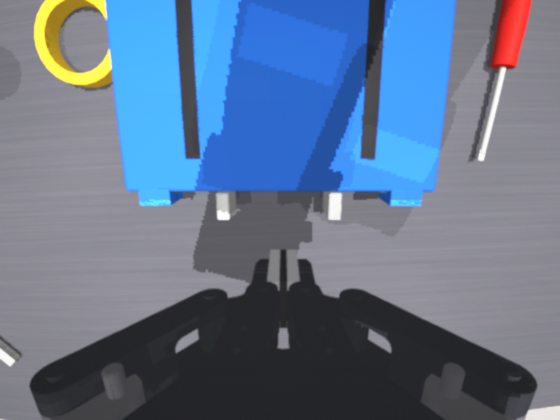

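The lid is flush and the case hasn't moved. In the wrist picture the front lid corners are at (126,190) and (437,190), and the tabs are at (225,205) and (335,205).

```bash
python3 - <<'E'
from h import *
c=load('w2.png')
A=px(c,126,190,.0875);B=px(c,437,190,.0875);print('corners',A,B,np.linalg.norm(A-B),'yaw',np.arctan2(-(B-A)[0],(B-A)[1]))
for n,u in (('R',224.5),('L',335)): print(n,px(c,u,208,.066))
y=-.0350
for p in ([.123,.045,.066],[.123,-.045,.066],[.092,.13,.0875],[.092,-.13,.0875]):print(proj(c,R.from_euler('z',y).apply(p)+[.482,-.0966,0]).round(1))
E
```

```text
corners [ 0.56811131 -0.22741574  0.0875    ] [0.57772812 0.03207259 0.0875    ] 0.25966646568857643 yaw -0.03704372399127513
R [ 0.59195021 -0.15053957  0.066     ]
L [ 0.595691   -0.04981419  0.066     ]
[[328.3 219.6]]
[[230.6 219.8]]
[[434.6 191. ]]
[[123.6 191.6]]
```

>>> move_arm:
  plan: [-2, 1, -38, 0, 0, 0, 0, 0, 0, -40, 0, 0, 0, 0, 0, 0, -30, 0, 0, 0, 0, 0, 0, -20, 0, 0, 0, 0, 0, 0, -10, 0, 0, 0, 0, 0, 0, 0, 0, 0, 0, 0]

```text
time: 6.15
eef_pos: [0.5947, -0.0983, 0.0427]
tcp_rot: [0.018, 1.0, 0.001, -0.002]
contact_force: [0.7, 0.2, 0.6]
opening: -0.002
finger_force: 0.0
```

>>> move_arm:
  plan: [0.4, 10, 0, 0, 0, 0, 0, 0.4, 8, 0, 0, 0, 0, 0, 0.2, 4, 0, 0, 0, 0, 0, 0.2, 4, 0, 0, 0, 0, 0, 0.2, 4, 0, 0, 0, 0, 0, 0.2, 4, 0, 0, 0, 0, 0, 0.2, 4, 0, 0, 0, 0, 0]

```text
time: 6.85
eef_pos: [0.5988, -0.061, 0.0449]
tcp_rot: [0.018, 1.0, -0.0, 0.001]
contact_force: [0.5, -2.2, 1.4]
opening: 0.0
finger_force: 1.4
```

>>> move_arm:
  plan: [0, 4, 0, 0, 0, 0, 0, 0, 4, 0, 0, 0, 0, 0, 0, 3, 0, 0, 0, 0, 0, 0, 3, 0, 0, 0, 0, 0, 0, 0, 0, 0, 0, 0, 0]

```text
time: 7.35
eef_pos: [0.5984, -0.0463, 0.0443]
tcp_rot: [0.018, 1.0, 0.0, 0.0]
contact_force: [1.0, -2.0, -0.2]
opening: -0.002
finger_force: 1.1
```

>>> move_arm:
  plan: [0, 2, 0, 0, 0, 0, 0, 0, 2, 0, 0, 0, 0, 0, 0, 1, 0, 0, 0, 0, 0, 0, 0, 0, 0, 0, 0, 0]

```text
time: 7.75
eef_pos: [0.5983, -0.0454, 0.0444]
tcp_rot: [0.017, 1.0, -0.003, 0.0]
contact_force: [0.4, -13.1, -0.0]
opening: -0.002
finger_force: 6.8
```

>>> move_arm:
  plan: [0, -10, 0, 0, 0, 0, 0, -1, -30, 0, 0, 0, 0, 0, -1, -30, 0, 0, 0, 0, 0, -1, -6, 0, 0, 0, 0, 0, 0, -4, 0, 0, 0, 0, 0, 0, -4, 0, 0, 0, 0, 0, -0.5, -4, 0, 0, 0, 0, 0, 0, -4, 0, 0, 0, 0, 0, 0, -4, 0, 0, 0, 0, 0, 0, -4, 0, 0, 0, 0, 0, 0, 0, 0, 0, 0, 0, 0]

```text
time: 8.85
eef_pos: [0.5945, -0.1416, 0.0442]
tcp_rot: [0.018, 1.0, 0.0, -0.0]
contact_force: [-1.7, 1.7, 1.7]
opening: -0.0
finger_force: 0.8
```

>>> move_arm:
  plan: [0, -3, 0, 0, 0, 0, 0, 0, -3, 0, 0, 0, 0, 0, 0, -3, 0, 0, 0, 0, 0, 0, -2, 0, 0, 0, 0, 0, 0, 0, 0, 0, 0, 0, 0]

```text
time: 9.35
eef_pos: [0.5946, -0.1531, 0.0441]
tcp_rot: [0.018, 1.0, -0.0, -0.0]
contact_force: [-0.7, 1.5, 0.8]
opening: -0.001
finger_force: 0.7
```

>>> move_arm:
  plan: [0, -2, 0, 0, 0, 0, 0, 0, -2, 0, 0, 0, 0, 0, 0, 0, 0, 0, 0, 0, 0]

```text
time: 9.65
eef_pos: [0.5946, -0.1564, 0.0442]
tcp_rot: [0.018, 1.0, 0.0, -0.0]
contact_force: [-1.0, 3.9, -0.4]
opening: 0.005
finger_force: 1.8
```

>>> move_arm:
  plan: [0, -2, 0, 0, 0, 0, 0, 0, -1, 0, 0, 0, 0, 0, 0, 0, 0, 0, 0, 0, 0]

```text
time: 9.95
eef_pos: [0.5945, -0.1567, 0.0441]
tcp_rot: [0.018, 1.0, 0.003, -0.001]
contact_force: [-1.3, 11.1, 2.0]
opening: 0.001
finger_force: 5.6
```

Both stops are reached. They're symmetric about the middle at ±56 mm, which fits the full travel. Now I'll back off, lift and check.

>>> move_arm:
  plan: [0, 10, 0, 0, 0, 0, 0, 1, 25, 0, 0, 0, 0, 0, 1, 20, 0, 0, 0, 0, 0, 0, 0, 30, 0, 0, 0, 0, 0, 0, 50, 0, 0, 0, 0, 0, 0, 50, 0, 0, 0, 0, 0, 0, 50, 0, 0, 0, 0, 0, 0, 0, 0, 0, 0, 0]

```text
time: 10.75
eef_pos: [0.6021, -0.107, 0.2357]
tcp_rot: [0.018, 1.0, -0.004, 0.01]
contact_force: [0.4, 0.6, 1.7]
opening: -0.001
finger_force: 0.0
```

```bash
python3 - <<'E'
from h import *
print(ctrl.get_state()['eef_pos'],ctrl.get_state()['contact_force'])
snap('wrist','w3.png');snap('scene','s3.png')
a=cv2.imread('pics/s3.png')[190:290,160:310]; b=cv2.imread('pics/w3.png')[:300]
a=cv2.resize(a,(420,280));b=cv2.resize(b,(420,225))
cv2.imwrite('pics/f3.png',np.vstack([a,b]))
E
```

```text
[ 0.60206895 -0.10704591  0.23568855] [0.43547317 0.55382628 1.72277395]
```

View pics/f3.png

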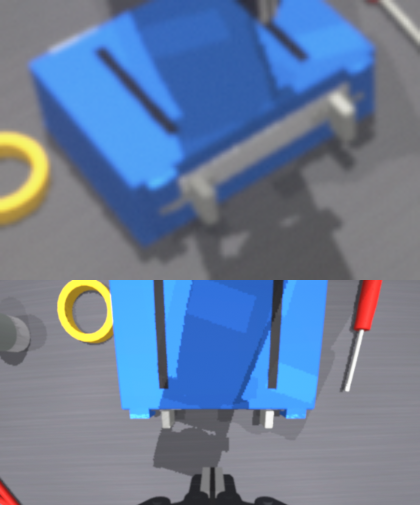

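The lid is shut and both tabs sit beside the keepers, at (167,420) and (269,420) in the composite. They're about 148 mm apart, against 150 mm when fully out. The bystanders haven't moved.

```bash
python3 -c "
from plant import order
print(order.sign_off())"
```

```text
the job is handed in; nothing more can be done
None
```

I pushed the lid flush, then slid both latches out to their stops and handed the job in; the last pictures show the case in place and the screwdriver, tape and can undisturbed, but the sign-off returned no verdict.

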